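# Secure the reagent bottles in their bench stands

## Task

Before work starts at the burette, secure the four loose reagent bottles against tipping: put each one, upright and fully down, into the bench stand that fits it (the ring round each stand has the colour of its bottle's cap; the square bottle goes into the square one). Set them down gently, without dropping them from a height, knock no bottle over and leave the glass beaker where it is.

Things in the scene. Friction and masses are not known exactly. Their poses are not given: they have to be found in the camera images.
- bottle_blue_cap: Slim white round bottle with a blue pointed cap, 42 mm across, 135 mm tall, 0.13 kg; body straight up to 86 mm height, cap 33 mm across from 94 to 116 mm height and narrower above; take it by the thick part of the cap. Loose, standing upright. Origin: centre of its underside; z up along the bottle.
- bottle_amber: Short dark amber round bottle, 50 mm across up to 52 mm height, then a shoulder and a round black cap 43 mm across from 65 to 92 mm height, by which it can be taken; 0.16 kg. Glass, loose, standing upright. Origin: centre of its underside; z up along the bottle.
- bottle_red_cap: Large dark amber round bottle, 76 mm across up to 125 mm height, 194 mm tall, 0.35 kg; too wide to grip round the middle, so take it by the red cap, whose collar is 49 mm across from 150 to 170 mm height; above it the cap narrows to 30 mm, below it the shoulder widens. Glass, loose, standing upright. Origin: centre of its underside; z up along the bottle.
- bottle_square: White square bottle with rounded corners and a black cap: 56 x 56 mm up to 72 mm height, cap 45 mm across from 99 to 123 mm height, by which it can be taken; 0.25 kg; flat sides face along its x and y axes. Loose, standing upright. Origin: centre of its underside; z up along the bottle.
- stand_small: Low round white bench stand with a blue ring round its rim; bore 49 mm wide (63 mm at the rim), foot 75 mm across. Fits the blue-capped bottle. Fixed. Origin: centre of the underside, on the counter; z up. Inner floor (where the bottle rests) at z = 8 mm, bore straight up to 18 mm, then flared 7 mm outward to the rim at 26 mm.
- stand_medium: Low round white bench stand with a black ring round its rim; bore 57 mm wide (71 mm at the rim), foot 83 mm across. Fits the short amber bottle. Fixed. Origin: centre of the underside, on the counter; z up. Inner floor (where the bottle rests) at z = 8 mm, bore straight up to 18 mm, then flared 7 mm outward to the rim at 26 mm.
- stand_large: Low round white bench stand with a red ring round its rim; bore 83 mm wide (97 mm at the rim), foot 109 mm across. Fits the large red-capped bottle. Fixed. Origin: centre of the underside, on the counter; z up. Inner floor (where the bottle rests) at z = 8 mm, bore straight up to 18 mm, then flared 7 mm outward to the rim at 26 mm.
- stand_square: Low square white bench stand with a black ring round its rim; square bore 64 mm wide (78 mm at the rim), sides along its x and y, foot 90 mm wide. Fits the square bottle, lined up with it (any quarter turn). Fixed. Origin: centre of the underside, on the counter; z up. Inner floor (where the bottle rests) at z = 8 mm, bore straight up to 18 mm, then flared 7 mm outward to the rim at 26 mm.
- beaker: Clear glass beaker, 72 mm wide, 92 mm tall, loose, a bystander: leave it alone. Origin: centre of its underside.
- retort_stand: Retort stand with a burette and two funnels, fixed, an obstacle: origin under the middle of its base (200 mm along x, 150 mm along y, 26 mm high). Its blue stopcocks hang from 255 mm height up, as far as 35 mm in front (-x) of the origin and 120 mm to either side (y); glass and clamps rise above them. Swing the arm round in front of it, not through it.
Things that resemble listed ones, but are neither listed nor needed, are in the scene too. Leave any pink look-alike of the bottle_blue_cap alone.

How it is judged (in metres and radians):
At the end, for the whole second after the job is handed in: Each of the four bottles stands upright (within 0.08 rad) in its own stand: centre within 8 mm of the stand's centre, bottom on the stand's inner floor (its origin less than 12 mm above the stand's underside), at rest and released (horizontal distance between bottle_blue_cap and stand_small below 0.008 m and z of bottle_blue_cap in the frame of stand_small below 0.012 m and angle between each of bottle_blue_cap, bottle_amber, bottle_red_cap, bottle_square's own z axis and vertical below 0.08 rad and linear speed of each of bottle_blue_cap, bottle_amber, bottle_red_cap, bottle_square below 0.02 m/s and angular speed of each of bottle_blue_cap, bottle_amber, bottle_red_cap, bottle_square below 0.2 rad/s and horizontal distance between bottle_amber and stand_medium below 0.008 m and z of bottle_amber in the frame of stand_medium below 0.012 m and horizontal distance between bottle_red_cap and stand_large below 0.008 m and z of bottle_red_cap in the frame of stand_large below 0.012 m and horizontal distance between bottle_square and stand_square below 0.008 m and z of bottle_square in the frame of stand_square below 0.012 m); the robot touches nothing.
It fails at once if a bottle is tipped over (angle between any of bottle_blue_cap, bottle_amber, bottle_red_cap, bottle_square's own z axis and vertical above 0.7 rad).
It fails at once if the glass beaker is knocked away (distance of beaker from where it was at the start of the episode above 0.03 m).
It fails at once if a bottle is dropped from a height or slammed into a stand (contact force between any of bottle_blue_cap, bottle_amber, bottle_red_cap, bottle_square and stand_small above 45 N or contact force between any of bottle_blue_cap, bottle_amber, bottle_red_cap, bottle_square and stand_medium above 45 N or contact force between any of bottle_blue_cap, bottle_amber, bottle_red_cap, bottle_square and stand_large above 45 N or contact force between any of bottle_blue_cap, bottle_amber, bottle_red_cap, bottle_square and stand_square above 45 N).
It also fails if it takes over 136 s, if anything falls off the work surface, if the arm or the gripper's body presses on something with over 40 N, if the wrist force passes 120 N, or if a joint passes its speed limit or range.

## Robot

A 6-joint arm with a two-finger parallel gripper is mounted at the origin on a cart in front of the work surface, level with it; the furniture and walls round the work are solid. World frame = base frame: x ahead of the robot, y to its left, z up, the work surface at z = 0. Lengths are in mm, angles in rad, forces in N, time in s.
With the tool pointing down it reaches from about 400 to 925 mm from the base axis. Payload 12.5 kg.
Tool frame: the origin (TCP) lies on the mounting face of the last link; the fingertips stand 190 mm ahead of it and the grasp point (between the pads) lies 171 mm ahead of it (env.tcp_to_tips is the distance from the TCP to the fingertips, in mm); x points along the fingers, y is the direction in which the jaws open and shut, and the axes are right-handed (so a half turn about x gives the same grasp; the last joint's range is limited). The gripper opens to 95 mm and grips with 3 to 60 N. Pads are 20 mm wide; open, the fingers measure 119 mm over their backs; the gripper's body (75 mm by 180 mm) begins 59 mm behind the grasp point.
Start: joints at [0.995, 0.491, 1.559, -0, 1.092, -0.106], TCP at [282.92, 557.298, 404.761] pointing down, gripper open.
Joint ranges: [-3.1, 3.1], [-0.84, 2.19], [0.05, 2.79], [-1.13, 4.28], [0.06, 2.93], [-2.69, 2.69]. Speed limits (rad/s): [2.22, 2.22, 2.79, 3.14, 3.14, 3.14].

## Interface

Orientations are given as [roll, pitch, yaw] about the fixed x, y, z axes, in that order (R = Rz(yaw) Ry(pitch) Rx(roll)).
In Python, from cell import monitor, cams, job, env gives the robot as it stands. The module is installed in compiled form; this text tells all that it offers.
- The arm moves only by the tool apply_moves, never from a script. Its argument "series" is a list of rows, each a list of 3 entries, a list of its own where there are three numbers: the closure, from -1 (fully open) to 1 (shut), so that 0 is half open, then the shift along the tool's x, y, z in cm, then the turn about the tool's x in rad. A call has 1 to 20 rows; each row is the pose to reach, as a shift and turn from the pose commanded when the call began, along the tool's axes at that moment; what a row does not reach only later rows make up. A row lasts 1/8 s, in which the tool goes at most 62.5 mm and 10.7 degrees, less where a joint would pass 70% of its speed; a pose out of reach is approached as far as the arm can. A call with a gripper value outside its range is refused whole. The fingers move at their own pace and stop on an object; the grip force is fixed at half the most. Time passes only in rows, so rows that repeat a pose let the fingers close. It gives the time, the measured TCP pose, the force and the opening at its end, in the units of the state.
- monitor.state(): the state, without advancing time (a new reading comes with each control period).
- cams.read_camera(name): name is "side" or "top"; returns a dict with "image" (400x640x3 uint8, red, green, blue), "fx", "fy", "cx", "cy" (pixels), "k1" (the pictures are not rectified: a ray, as slopes to the right and down, at radius r is drawn at 1 + k1 r^2 times it, then the intrinsics apply), "position" and "orientation" of the camera in the world. Camera axes: x right, y down, z forward; pixel columns grow to the right and rows downward; lengths in mm; the calibration is good to about 2 mm. A picture is of the moment at which its call begins. There is no depth.
- job.job_done(): hands the job in, once; it reports no verdict.
The state is a dict: "t": time; "joints": joint angles; "qvel": joint speeds; "tau": joint torques, N m; "eef_pos": TCP position; "tcp_rot": TCP orientation; "ft_force": force on the tool from outside, world axes, zero at the start; "moment": the same for the moment, N m; "opening": opening from 0.0 (shut) to 1.0 (fully open).
Only numpy, scipy, OpenCV 4.12 (cv2) and the standard library are available. Lean on these libraries where they do the work, as an engineer would, in place of code of your own. Each camera call takes 0.05 s, during which the arm holds its last target. There are 200 camera calls.

## Working session

There is one attempt and no reset: what is moved stays moved. The work goes in short steps, Python scripts to look and compute and a tool call to move; the robot and the scene stay as the last step left them, time stands still between calls to the robot, and variables do not carry over. Pictures are saved under pics/ and viewed, about 12 in all and at most 16, crops included, and the job is handed in when it is done.

Besides the shell and the picture viewer there is one more tool, called after "Emit:" in YAML: its name, and indented under it one key for each argument. apply_moves: Moves the arm, as the interface text tells. Its arguments: {"type":"object","properties":{"series":{"type":"array"}},"required":["series"]}

```bash
mkdir -p pics; python3 - <<'E'
from cell import monitor,cams,job,env
import cv2
print(monitor.state(), env.tcp_to_tips)
for n in ("side","top"):
    c=cams.read_camera(n); im=c.pop("image"); print(n,c); cv2.imwrite(f"pics/{n}0.png",im[:,:,::-1])
E
```

```text
{'t': 0.0, 'joints': array([ 9.95409399e-01,  4.91562748e-01,  1.55941039e+00, -3.16085211e-05,
        1.09170406e+00, -1.05580337e-01]), 'qvel': array([-2.89838260e-04,  1.13537006e-03, -5.01513915e-05,  5.68547385e-04,
        1.45986048e-03,  3.33786239e-03]), 'tau': array([ 1.66871414e-03, -6.12638140e+01, -2.58187670e+01,  6.93396851e-02,
        4.81169473e-02, -1.24829376e-04]), 'eef_pos': array([282.90555694, 557.28209908, 404.17310719]), 'tcp_rot': array([-1.65053378,  1.56971142, -2.12032579]), 'ft_force': array([-0.83731957, -0.36418364,  0.59638929]), 'moment': array([-0.01080837,  0.00317276,  0.00357551]), 'opening': 1.0004957376143355} 190.1
side {'fx': 443.8406812929478, 'fy': 443.8406812929478, 'cx': 318.7096858949681, 'cy': 191.84068008062687, 'k1': 0.0403287489353763, 'position': array([  294.54888304, -1146.34639881,   671.65618019]), 'orientation': array([-2.09481758,  0.00328697, -0.23911434])}
top {'fx': 488.1060948419567, 'fy': 488.1060948419567, 'cx': 317.9026941131467, 'cy': 209.57630869653792, 'k1': 0.024288729317104796, 'position': array([ 394.71448198,  -92.1899897 , 1323.56891876]), 'orientation': array([-3.02484967e+00,  2.00314996e-03, -1.55668209e+00])}
```

View pics/top0.png

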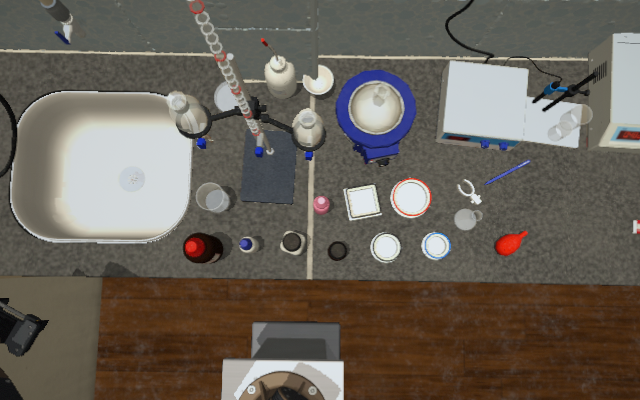

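View pics/side0.png

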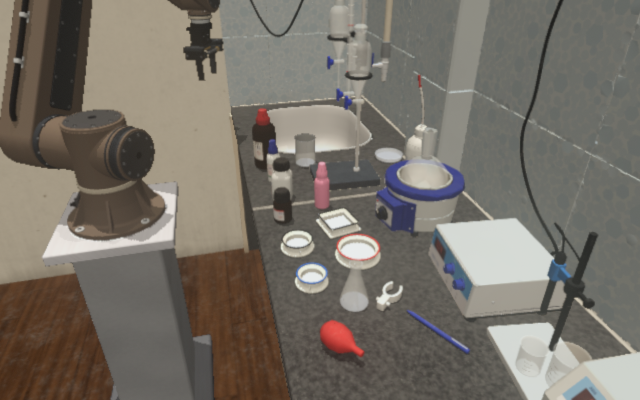

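The top view shows red bottle (200,247), blue cap (248,244), square (292,242), amber (338,251), pink decoy (321,204) and beaker (212,197). It also shows the stands: square (362,203), red (411,197), black (385,247), blue (436,245). I'll measure these.

```bash
cat > h.py <<'E'
import numpy as np, cv2
from scipy.spatial.transform import Rotation as R
from cell import monitor,cams,job,env
def K(c): return np.array([[c['fx'],0,c['cx']],[0,c['fy'],c['cy']],[0,0,1]]), np.array([c['k1'],0,0,0,0.])
def onplane(c,uv,z):
    k,d=K(c); p=cv2.undistortPoints(np.array(uv,float).reshape(-1,1,2),k,d).reshape(-1,2)
    r=np.c_[p,np.ones(len(p))]@R.from_euler('xyz',c['orientation']).as_matrix().T
    return c['position']+r*((z-c['position'][2])/r[:,2])[:,None]
def proj(c,P):
    M=R.from_euler('xyz',c['orientation']).as_matrix(); k,d=K(c)
    q=(np.array(P,float).reshape(-1,3)-c['position'])@M
    return cv2.projectPoints(q,np.zeros(3),np.zeros(3),k,d)[0].reshape(-1,2)
def crop(im,x0,x1,y0,y1,s,fn):
    cv2.imwrite('pics/'+fn,cv2.resize(im[y0:y1,x0:x1,::-1],None,fx=s,fy=s,interpolation=cv2.INTER_CUBIC))
E
python3 - <<'E'
from h import *
c=cams.read_camera('top'); im=c['image']; np.save('top0.npy',im)
crop(im,180,330,175,275,5,'a.png'); crop(im,310,460,175,275,5,'b.png')
E
```

```text
(no output)
```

View pics/a.png

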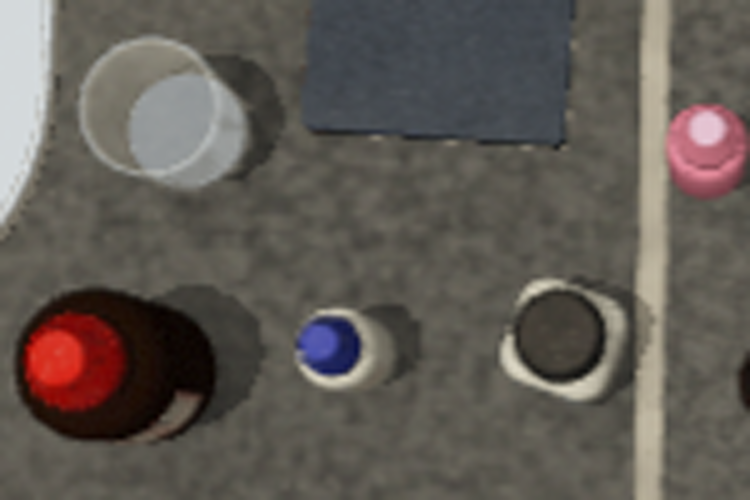

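View pics/b.png

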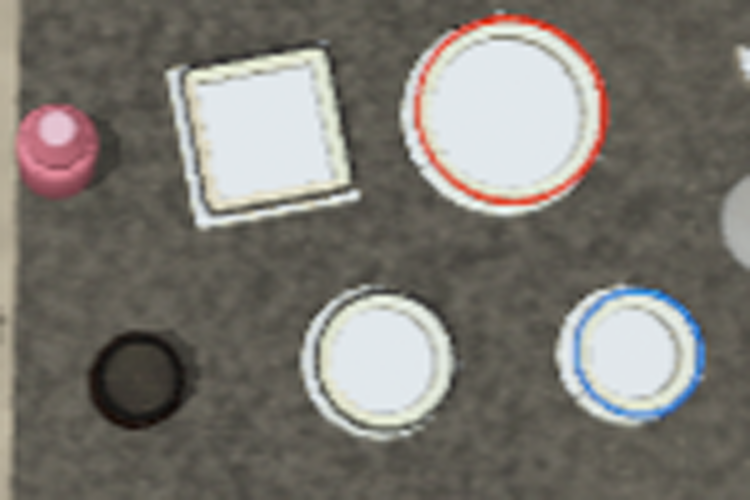

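```bash
python3 - <<'E'
from h import *
c=cams.read_camera('top'); im=c['image'].copy()
hsv=cv2.cvtColor(im,cv2.COLOR_RGB2HSV)
def P(n,x0,x,y,z):
    uv=[x0+(x+.5)/5-.5,175+(y+.5)/5-.5]; print(n,onplane(c,uv,z)[0].round(1))
P('red170',180,75,362,170);P('red194',180,55,357,194);P('blue116',180,328,346,116);P('blue135',180,318,340,135)
P('sq123',180,561,336,123);P('amb92',310,138,379,92)
P('beakertop',180,148,107,92);P('beakerbot',180,188,131,0);P('pink',310,57,128,135)
# stands: rim at 26
up=cv2.resize(im,None,fx=5,fy=5,interpolation=cv2.INTER_CUBIC); g=cv2.cvtColor(up,cv2.COLOR_RGB2GRAY)
h5=cv2.cvtColor(up,cv2.COLOR_RGB2HSV)
for n,x,y,lo,hi in [('large',505,112,(0,130,120),(12,255,255)),('small',638,355,(98,120,120),(120,255,255))]:
    m=cv2.inRange(h5,lo,hi); X=1.*(x+ (310*5)); Y=y+175*5
    w=m.copy()*0; w[int(Y)-130:int(Y)+130,int(X)-130:int(X)+130]=1; m=m*w
    p=cv2.convexHull(cv2.findNonZero(m)); e=cv2.fitEllipse(p); u=(np.array(e[0])+.5)/5-.5
    print(n,onplane(c,u,26)[0].round(1),np.array(e[1])/5/(488.1/1297.6))
for n,x,y in [('medium',385,360),('large',505,112),('small',638,355),('square',262,130)]:
    X=x+1550;Y=y+875
    m=(g>150).astype(np.uint8); k,l=cv2.connectedComponents(m,connectivity=4); b=(l==l[Y,X]).astype(np.uint8)
    cs=max(cv2.findContours(b,0,1)[0],key=cv2.contourArea); f=cv2.minAreaRect(cs) if n=='square' else cv2.minEnclosingCircle(cs)
    f2=cv2.fitEllipse(cs)
    for q in (f[0],f2[0]): 
        u=(np.array(q)+.5)/5-.5; print(n,onplane(c,u,26)[0].round(1),f[1:],f2[1:])
# by-hand bounds of cream region
P('medium h',310,386,360,26);P('square TL..',310,187,72,26);P('sqTR',310,323,48,26);P('sqBR',310,351,187,26);P('sqBL',310,211,213,26)
E
```

```text
red170 [437.2 201.2 170. ]
red194 [438.5 204.4 194. ]
blue116 [448.7  90.6 116. ]
blue135 [450.7  92.6 135. ]
sq123 [454.9 -24.8 123. ]
amb92 [ 436.4 -137.7   92. ]
beakertop [570.1 189.6  92. ]
beakerbot [570.2 188.3   0. ]
pink [557.4 -95.1 135. ]
large [ 585.6 -339.2   26. ] [100.96170697 103.29890333]
small [ 456.2 -405.6   26. ] [68.62436252 70.45788691]
medium [ 450.  -270.5   26. ] (68.18025207519531,) ((129.79925537109375, 133.06471252441406), 118.91183471679688)
medium [ 450.4 -271.    26. ] (68.18025207519531,) ((129.79925537109375, 133.06471252441406), 118.91183471679688)
large [ 582.1 -333.5   26. ] (101.36551666259766,) ((193.01950073242188, 198.35397338867188), 86.84747314453125)
large [ 581.5 -333.3   26. ] (101.36551666259766,) ((193.01950073242188, 198.35397338867188), 86.84747314453125)
small [ 455.7 -398.8   26. ] (71.67002868652344,) ((131.40985107421875, 138.7979736328125), 82.10395812988281)
small [ 454.5 -398.6   26. ] (71.67002868652344,) ((131.40985107421875, 138.7979736328125), 82.10395812988281)
square [ 573.5 -207.6   26. ] ((143.3004913330078, 146.1483612060547), 79.24903106689453) ((163.4617919921875, 166.85047912597656), 99.76107025146484)
square [ 573.4 -207.8   26. ] ((143.3004913330078, 146.1483612060547), 79.24903106689453) ((163.4617919921875, 166.85047912597656), 99.76107025146484)
medium h [ 450.6 -271.4   26. ]
square TL.. [ 603.6 -164.9   26. ]
sqTR [ 617.7 -238.    26. ]
sqBR [ 542.6 -253.    26. ]
sqBL [ 527.6 -178.3   26. ]
```

```bash
cat >> h.py <<'E'
def go(x,y,zg,phi=None):
    "shift (cm, tool axes) and turn to put the grasp point at x,y,zg with jaws along phi (deg, mod 180)"
    s=monitor.state(); M=R.from_euler('xyz',s['tcp_rot']).as_matrix(); p=s['eef_pos']
    d=(np.array([x,y,zg+171])-p)@M/10
    cur=np.degrees(np.arctan2(M[1,1],M[0,1])); a=0
    if phi is not None: a=-(((phi-cur)+90)%180-90)
    print('t',s['t'],'grasp',(p+171*M[:,0]).round(1),'cur phi',round(cur,1),'shift',d.round(2),'turn rad',round(np.radians(a),3),'q',s['joints'].round(2),'F',s['ft_force'].round(1),'open',round(s['opening'],3), 'tilt',M[:,0].round(3))
E
python3 - <<'E'
from h import *
go(436.5,-137.5,190,90)
c=cams.read_camera('top'); im=c['image']
# square bottle yaw: white body outline
up=cv2.resize(im,None,fx=5,fy=5,interpolation=cv2.INTER_CUBIC); g=cv2.cvtColor(up,cv2.COLOR_RGB2GRAY)
X,Y=180*5,875; roi=g[Y+260:Y+420,X+480:X+640]; m=(roi>150).astype(np.uint8)
k,l,st,_=cv2.connectedComponentsWithStats(m); st[0,4]=0
st2=[(s[4],i) for i,s in enumerate(st) if s[0]<130]; i=max(st2)[1]
h=cv2.convexHull(cv2.findNonZero((l==i).astype(np.uint8)))
r=cv2.minAreaRect(h); box=(cv2.boxPoints(r)+[X+480,Y+260]+.5)/5-.5
B=onplane(c,box,60); print(r,B.round(1),[np.degrees(np.arctan2(*(B[(j+1)%4]-B[j])[[1,0]])).round(1) for j in range(4)],B.mean(0))
# side view check points
s=cams.read_camera('side')
for n,p in dict(red=(437.5,202,194),blue=(449.5,91.5,135),sq=(455,-25,123),amb=(436.5,-137.5,92),sm=(456,-405.5,26),me=(450.5,-271,26),la=(585.5,-339,26),sqs=(573.5,-207.6,26)).items(): 
    u=proj(s,p)[0]; print(n,u.round(1)); cv2.drawMarker(s['image'],tuple(int(v*1) for v in u.round()),(0,255,0),0,5)
crop(s['image'],240,400,95,295,3.0,'c.png')
E
```

```text
t 0.2 grasp [282.9 557.2 233.4] cur phi 63.1 shift [  4.37 -55.    45.15] turn rad -0.47 q [ 1.    0.49  1.56  0.    1.09 -0.11] F [-0.1  0.6  0. ] open 1.002 tilt [-0.    -0.001 -1.   ]
((70.56269073486328, 109.96583557128906), (106.93614959716797, 42.22519302368164), 16.42218780517578) [[437.4  13.3  60. ]
 [458.3   7.6  60. ]
 [443.5 -45.7  60. ]
 [422.6 -40.   60. ]] [np.float64(-15.1), np.float64(-105.6), np.float64(164.6), np.float64(74.5)] [440.43801077 -16.20489975  60.        ]
red [262.  109.9]
blue [272.1 140.5]
sq [280.4 160.3]
amb [281.  189.9]
sm [311.2 273.4]
me [296.9 238.7]
la [357.9 247. ]
sqs [338.  218.2]
```

View pics/c.png

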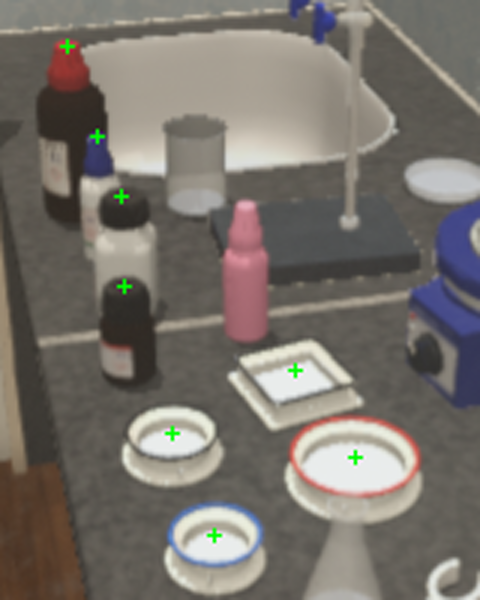

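Both views agree to about 2 mm: the markers sit on every cap top and ring centre. I'll go to the amber bottle first.

Emit:
apply_moves:
  series:
    - [-1, [0, -32.3, 37.4], 0]
    - [-1, [0, -32.3, 37.4], 0]
    - [-1, [0, -32.3, 37.4], 0]
    - [-1, [0, -32.3, 37.4], 0]
    - [-1, [0, -32.3, 37.4], 0]
    - [-1, [0, -32.3, 37.4], 0]
    - [-1, [0, -32.3, 37.4], -0.1]
    - [-1, [0, -32.3, 37.4], -0.3]
    - [-1, [0, -40, 40], -0.47]
    - [-1, [0, -46, 42], -0.47]
    - [-1, [0, -52, 44], -0.47]
    - [-1, [4.4, -55, 45.1], -0.47]
    - [-1, [4.4, -55, 45.1], -0.47]
    - [-1, [4.4, -55, 45.1], -0.47]

```text
t: 2.05
eef_pos: [436.1, -137.7, 360.4]
tcp_rot: [2.527, 1.57, 2.526]
ft_force: [0.4, -0.9, 0.0]
opening: 1.001
```

```bash
python3 -c "
from h import *
go(436.5,-137.5,81,90)"
```

```text
t 2.05 grasp [ 435.9 -137.6  189.4] cur phi 89.9 shift [1.084e+01 1.000e-02 5.000e-02] turn rad -0.002 q [-0.45  0.32  2.01  0.    0.82 -2.02] F [ 0.4 -0.9  0. ] open 1.001 tilt [-0.001  0.001 -1.   ]
```

Emit:
apply_moves:
  series:
    - [-1, [5, 0, 0], 0]
    - [-1, [8, 0, 0], 0]
    - [-1, [10, 0, 0], 0]
    - [-1, [10.8, 0, 0], 0]
    - [-1, [10.8, 0, 0], 0]
    - [1, [10.8, 0, 0], 0]
    - [1, [10.8, 0, 0], 0]
    - [1, [10.8, 0, 0], 0]
    - [1, [10.8, 0, 0], 0]
    - [1, [10.8, 0, 0], 0]
    - [1, [10.8, 0, 0], 0]
    - [1, [10.8, 0, 0], 0]
    - [1, [10.8, 0, 0], 0]
    - [1, [10.8, 0, 0], 0]
    - [1, [10.8, 0, 0], 0]
    - [1, [10.3, 0, 0], 0]
    - [1, [8, 0, 0], 0]
    - [1, [5, 0, 0], 0]
    - [1, [5, 0, 0], 0]

```text
t: 4.42
eef_pos: [436.2, -137.3, 312.3]
tcp_rot: [-0.42, 1.567, -0.42]
ft_force: [-0.3, 0.5, -1.6]
opening: 0.451
```

```bash
python3 -c "
from h import *
go(450.5,-271,139,90)
c=cams.read_camera('side'); crop(c['image'],180,400,60,300,2.5,'d.png')"
```

```text
t 4.425 grasp [ 436.7 -137.5  141.3] cur phi 90.0 shift [  0.25 -13.37   1.43] turn rad 0.0 q [-0.45  0.39  2.06  0.    0.68 -2.02] F [-0.3  0.5 -1.6] open 0.451 tilt [ 0.003 -0.001 -1.   ]
```

View pics/d.png

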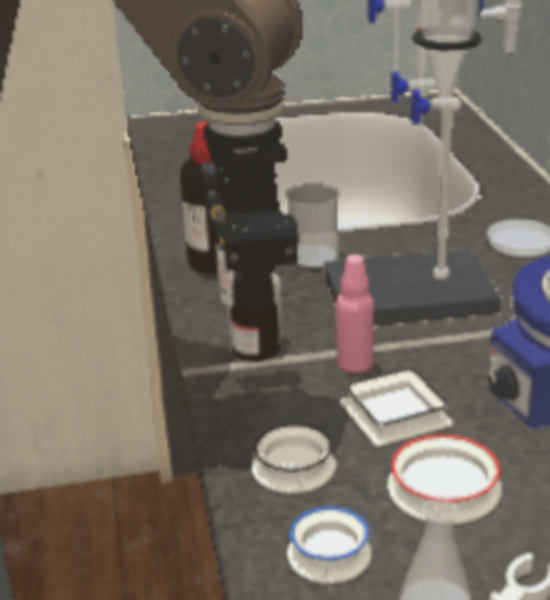

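The bottle is held upright and lifted. Next: go over the medium stand and lower it.

Emit:
apply_moves:
  series:
    - [1, [0, -4, 0.5], 0]
    - [1, [0, -9, 1], 0]
    - [1, [0, -13.4, 1.4], 0]
    - [1, [0, -13.4, 1.4], 0]
    - [1, [0, -13.4, 1.4], 0]
    - [1, [0, -13.4, 1.4], 0]

```text
t: 5.22
eef_pos: [450.0, -270.3, 310.3]
tcp_rot: [2.323, 1.57, 2.324]
ft_force: [0.6, -0.2, -0.8]
opening: 0.449
```

```bash
python3 -c "
from h import *
go(450.5,-271,90,90)"
```

```text
t 5.225 grasp [ 449.9 -270.2  139.3] cur phi 90.1 shift [ 4.93 -0.07  0.05] turn rad 0.001 q [-0.67  0.47  1.9   0.    0.76 -2.24] F [ 0.6 -0.2 -0.8] open 0.449 tilt [-0.001  0.001 -1.   ]
```

Emit:
apply_moves:
  series:
    - [1, [1.5, -0.1, 0], 0]
    - [1, [2.5, -0.1, 0], 0]
    - [1, [3.5, -0.1, 0], 0]
    - [1, [4, -0.1, 0], 0]
    - [1, [4.3, -0.1, 0], 0]
    - [1, [4.6, -0.1, 0], 0]
    - [1, [4.8, -0.1, 0], 0]
    - [1, [4.9, -0.1, 0], 0]
    - [1, [5.0, -0.1, 0], 0]
    - [1, [5.0, -0.1, 0], 0]

```text
t: 6.48
eef_pos: [450.1, -272.3, 260.8]
tcp_rot: [-0.201, 1.571, -0.201]
ft_force: [0.7, -0.5, -2.6]
opening: 0.445
```

```bash
python3 -c "
from h import *
go(450.5,-271,90,90)"
```

```text
t 6.475 grasp [ 450.2 -272.3   89.8] cur phi 90.0 shift [-0.02  0.13  0.04] turn rad 0.0 q [-0.67  0.55  1.94  0.    0.65 -2.24] F [ 0.7 -0.5 -2.6] open 0.445 tilt [ 0. -0. -1.]
```

Emit:
apply_moves:
  series:
    - [1, [0.05, 0.1, 0], 0]
    - [1, [0.1, 0.1, 0], 0]
    - [1, [0.15, 0.1, 0], 0]
    - [1, [0.15, 0.1, 0], 0]

```text
t: 6.98
eef_pos: [450.2, -271.6, 260.7]
tcp_rot: [-0.768, 1.568, -0.768]
ft_force: [-4.0, -1.6, 16.1]
opening: 0.447
```

Emit:
apply_moves:
  series:
    - [1, [0.08, 0.1, 0], 0]
    - [-1, [0.05, 0.1, 0], 0]
    - [-1, [0.05, 0.1, 0], 0]
    - [-1, [0.05, 0.1, 0], 0]
    - [-1, [0.05, 0.1, 0], 0]
    - [-1, [0.05, 0.1, 0], 0]
    - [-1, [0.05, 0.1, 0], 0]
    - [-1, [0.05, 0.1, 0], 0]
    - [-1, [0.05, 0.1, 0], 0]
    - [-1, [-2, 0.1, 0], 0]
    - [-1, [-6, 0.1, 0], 0]
    - [-1, [-12, 0.1, 0], 0]
    - [-1, [-12.5, 6, 0], 0]
    - [-1, [-12.5, 12, 0.3], 0]
    - [-1, [-12.5, 18, 0.4], 0]
    - [-1, [-12.5, 24.6, 0.4], 0]
    - [-1, [-12.5, 24.6, 0.4], 0]
    - [-1, [-12.5, 24.6, 0.4], 0]
    - [-1, [-12.5, 24.6, 0.4], 0]

```text
t: 9.35
eef_pos: [454.2, -26.4, 384.2]
tcp_rot: [-0.563, 1.571, -0.564]
ft_force: [-0.1, -0.2, -0.9]
opening: 0.998
```

```bash
python3 -c "
from h import *
go(455,-25,111,90)
c=cams.read_camera('side'); crop(c['image'],180,400,60,300,2.5,'e.png')"
```

```text
t 9.35 grasp [454.2 -26.4 213.2] cur phi 89.9 shift [10.22  0.14  0.08] turn rad -0.001 q [-0.2   0.28  1.98 -0.    0.88 -1.77] F [-0.1 -0.2 -0.9] open 0.998 tilt [ 0. -0. -1.]
```

View pics/e.png

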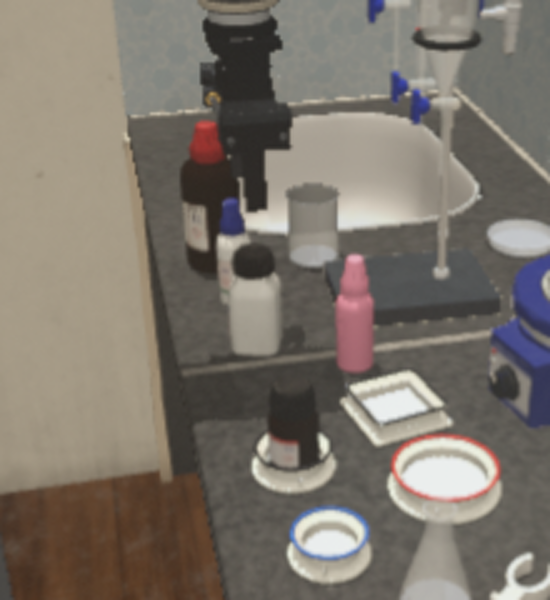

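Emit:
apply_moves:
  series:
    - [-1, [5, 0.1, 0.1], 0]
    - [-1, [8, 0.1, 0.1], 0]
    - [-1, [9.5, 0.1, 0.1], 0]
    - [-1, [10.2, 0.1, 0.1], 0]
    - [-1, [10.2, 0.1, 0.1], 0]
    - [1, [10.2, 0.1, 0.1], 0]
    - [1, [10.2, 0.1, 0.1], 0]
    - [1, [10.2, 0.1, 0.1], 0]
    - [1, [10.2, 0.1, 0.1], 0]
    - [1, [10.2, 0.1, 0.1], 0]
    - [1, [10.2, 0.1, 0.1], 0]
    - [1, [10.2, 0.1, 0.1], 0]
    - [1, [10.2, 0.1, 0.1], 0]
    - [1, [9.7, 0.1, 0.1], 0]
    - [1, [7, 0.1, 0.1], 0]
    - [1, [4, 0.1, 0.1], 0]
    - [1, [2, 0.1, 0.1], 0]
    - [1, [2, 0.1, 0.1], 0]

```text
t: 11.65
eef_pos: [455.0, -24.3, 365.1]
tcp_rot: [-0.22, 1.569, -0.22]
ft_force: [-0.5, 0.6, -3.4]
opening: 0.471
```

```bash
python3 -c "
from h import *
go(573.5,-207.6,193,116.5)"
```

```text
t 11.65 grasp [455.4 -24.4 194.1] cur phi 90.0 shift [  0.15 -18.33  11.85] turn rad -0.462 q [-0.2   0.31  2.01 -0.    0.83 -1.77] F [-0.5  0.6 -3.4] open 0.471 tilt [ 0.002 -0.    -1.   ]
```

Emit:
apply_moves:
  series:
    - [1, [0, -4, 0], 0]
    - [1, [0, -9, 0], 0]
    - [1, [0, -14, 2], -0.15]
    - [1, [0, -17, 6], -0.3]
    - [1, [0, -18.3, 10], -0.46]
    - [1, [0, -18.3, 11.8], -0.46]
    - [1, [0, -18.3, 11.8], -0.46]
    - [1, [0, -18.3, 11.8], -0.46]
    - [1, [0, -18.3, 11.8], -0.46]

```text
t: 12.78
eef_pos: [572.5, -207.1, 364.1]
tcp_rot: [2.16, 1.57, 2.62]
ft_force: [-0.5, -0.3, -2.5]
opening: 0.47
```

```bash
python3 -c "
from h import *
go(573.5,-207.6,120,116.5)
c=cams.read_camera('side'); crop(c['image'],240,400,100,260,4,'f.png')"
```

```text
t 12.775 grasp [ 572.4 -207.1  193.1] cur phi 116.4 shift [ 7.31 -0.09  0.08] turn rad -0.002 q [-0.46  0.51  1.65  0.    0.99 -2.49] F [-0.5 -0.3 -2.5] open 0.47 tilt [-0.  0. -1.]
```

View pics/f.png

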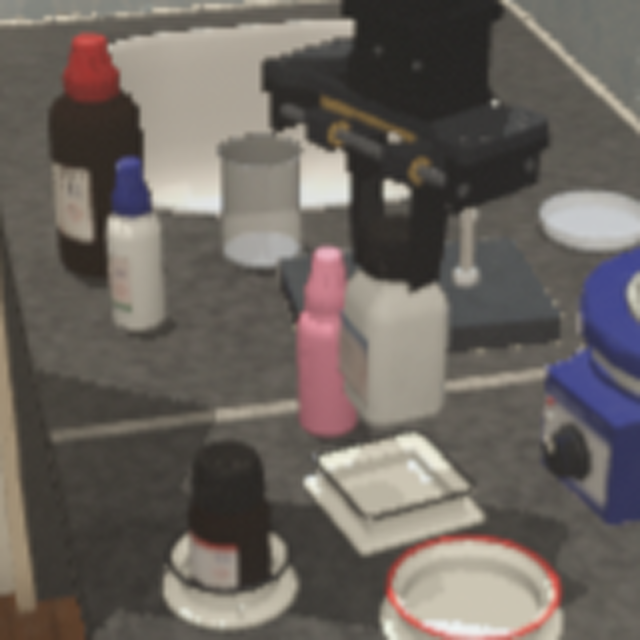

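Emit:
apply_moves:
  series:
    - [1, [2, -0.1, 0.1], 0]
    - [1, [4, -0.1, 0.1], 0]
    - [1, [5, -0.1, 0.1], 0]
    - [1, [5.6, -0.1, 0.1], 0]
    - [1, [6.0, -0.1, 0.1], 0]
    - [1, [6.3, -0.1, 0.1], 0]
    - [1, [6.6, -0.1, 0.1], 0]
    - [1, [6.8, -0.1, 0.1], 0]
    - [1, [7.0, -0.1, 0.1], 0]
    - [1, [7.1, -0.1, 0.1], 0]
    - [1, [7.2, -0.1, 0.1], 0]
    - [1, [7.2, -0.1, 0.1], 0]

```text
t: 14.32
eef_pos: [574.4, -207.7, 292.2]
tcp_rot: [1.373, 1.571, 1.833]
ft_force: [0.1, 0.5, -1.9]
opening: 0.472
```

```bash
python3 -c "
from h import *
go(573.5,-207.6,120,116.5)"
```

```text
t 14.325 grasp [ 574.4 -207.7  121.2] cur phi 116.4 shift [ 0.12  0.05 -0.08] turn rad -0.002 q [-0.46  0.6   1.71  0.    0.84 -2.49] F [ 0.1  0.5 -1.9] open 0.472 tilt [-0.  0. -1.]
```

Emit:
apply_moves:
  series:
    - [1, [0.05, 0, 0], 0]
    - [1, [0.1, 0, 0], 0]
    - [1, [0.15, 0, 0], 0]
    - [1, [0.2, 0, 0], 0]
    - [1, [0.2, 0, 0], 0]

```text
t: 14.95
eef_pos: [574.4, -207.7, 290.4]
tcp_rot: [-0.403, 1.571, 0.058]
ft_force: [-0.2, 0.7, 0.0]
opening: 0.468
```

Emit:
apply_moves:
  series:
    - [1, [0.05, 0, 0], 0]
    - [1, [0.1, 0, 0], 0]
    - [1, [0.1, 0, 0], 0]

```text
t: 15.32
eef_pos: [574.5, -207.5, 290.3]
tcp_rot: [-0.639, 1.57, -0.179]
ft_force: [-2.3, 2.5, 9.3]
opening: 0.473
```

Emit:
apply_moves:
  series:
    - [-1, [0.05, 0, 0], 0]
    - [-1, [0.05, 0, 0], 0]
    - [-1, [0.05, 0, 0], 0]
    - [-1, [0.05, 0, 0], 0]
    - [-1, [0.05, 0, 0], 0]
    - [-1, [0.05, 0, 0], 0]
    - [-1, [0.05, 0, 0], 0]
    - [-1, [-2, 0, 0], 0]
    - [-1, [-6, 0, 0], 0]
    - [-1, [-12, 0, 0], 0]
    - [-1, [-12.6, 4.5, -3], 0.17]
    - [-1, [-12.6, 9.3, -5.9], 0.35]
    - [-1, [-12.6, 14, -4], 0.52]
    - [-1, [-12.6, 19, -2], 0.7]
    - [-1, [-12.6, 24, 0], 0.87]
    - [-1, [-12.6, 29, 1], 1.05]
    - [-1, [-12.6, 32.3, 2.1], 1.22]
    - [-1, [-12.6, 32.3, 2.1], 1.4]
    - [-1, [-12.6, 32.3, 2.1], 1.57]
    - [-1, [-12.6, 32.3, 2.1], 1.75]

```text
t: 17.82
eef_pos: [449.7, 91.2, 415.3]
tcp_rot: [1.61, 1.571, 0.315]
ft_force: [0.1, 0.7, -0.7]
opening: 1.002
```

Emit:
apply_moves:
  series:
    - [-1, [0, 0, 0], 0.17]
    - [-1, [0, 0, 0], 0.28]
    - [-1, [0, 0, 0], 0.28]
    - [-1, [0, 0, 0], 0.28]

```text
t: 18.32
eef_pos: [449.8, 91.0, 415.3]
tcp_rot: [2.151, 1.571, 0.584]
ft_force: [0.0, -0.2, -0.5]
opening: 0.997
```

```bash
python3 -c "
from h import *
go(449.5,91.3,106,0)"
```

```text
t 18.325 grasp [449.8  91.  244.3] cur phi 0.2 shift [13.83 -0.03 -0.03] turn rad 0.003 q [0.06 0.24 1.93 0.   0.97 0.05] F [ 0.  -0.2 -0.5] open 0.997 tilt [ 0.  0. -1.]
```

Emit:
apply_moves:
  series:
    - [-1, [6, 0, 0], 0]
    - [-1, [10, 0, 0], 0]
    - [-1, [13, 0, 0], 0]
    - [-1, [13.8, 0, 0], 0]
    - [-1, [13.8, 0, 0], 0]
    - [1, [13.8, 0, 0], 0]
    - [1, [13.8, 0, 0], 0]
    - [1, [13.8, 0, 0], 0]
    - [1, [13.8, 0, 0], 0]
    - [1, [13.8, 0, 0], 0]
    - [1, [13.8, 0, 0], 0]
    - [1, [13.8, 0, 0], 0]
    - [1, [13.8, 0, 0], 0]
    - [1, [13.8, 0, 0], 0]
    - [1, [13.3, 0, 0], 0]
    - [1, [10, 0, 0], 0]
    - [1, [6, 0, 0], 0]
    - [1, [1.8, 0, 0], 0]
    - [1, [1.8, 0, 0], 0]

```text
t: 20.7
eef_pos: [449.8, 91.1, 399.5]
tcp_rot: [1.639, 1.566, 0.069]
ft_force: [-1.3, 0.0, -3.4]
opening: 0.34
```

```bash
python3 -c "
from h import *
go(456,-405.5,226,0)"
```

```text
t 20.7 grasp [450.7  91.1 228.5] cur phi 0.1 shift [ 0.24  0.56 49.66] turn rad 0.001 q [0.06 0.26 1.96 0.   0.92 0.05] F [-1.3  0.  -3.4] open 0.34 tilt [ 0.005  0.    -1.   ]
```

Emit:
apply_moves:
  series:
    - [1, [0, 0, 3], 0]
    - [1, [0, 0, 8], 0]
    - [1, [0, 0, 13], 0]
    - [1, [0, 0, 18], 0]
    - [1, [0, 0, 23], 0]
    - [1, [0, 0.2, 28], 0]
    - [1, [0, 0.6, 33], 0]
    - [1, [0, 0.6, 38], 0]
    - [1, [0, 0.6, 43], 0]
    - [1, [0, 0.6, 47], 0]
    - [1, [0, 0.6, 49.6], 0]
    - [1, [0, 0.6, 49.6], 0]
    - [1, [2, 0.6, 49.6], 0]
    - [1, [4, 0.6, 49.6], 0]
    - [1, [4, 0.6, 49.6], 0]
    - [1, [4, 0.6, 49.6], 0]

```text
t: 22.7
eef_pos: [456.5, -404.6, 357.5]
tcp_rot: [2.391, 1.571, 0.822]
ft_force: [-0.3, -0.1, -0.6]
opening: 0.339
```

```bash
python3 -c "
from h import *
go(456,-405.5,114,0)
c=cams.read_camera('side'); crop(c['image'],240,400,100,300,3,'g.png')"
```

```text
t 22.7 grasp [ 456.5 -404.6  186.5] cur phi 0.1 shift [ 7.25 -0.05  0.09] turn rad 0.001 q [-0.83  0.52  1.65  0.    0.97 -0.84] F [-0.3 -0.1 -0.6] open 0.339 tilt [ 0.  0. -1.]
```

View pics/g.png

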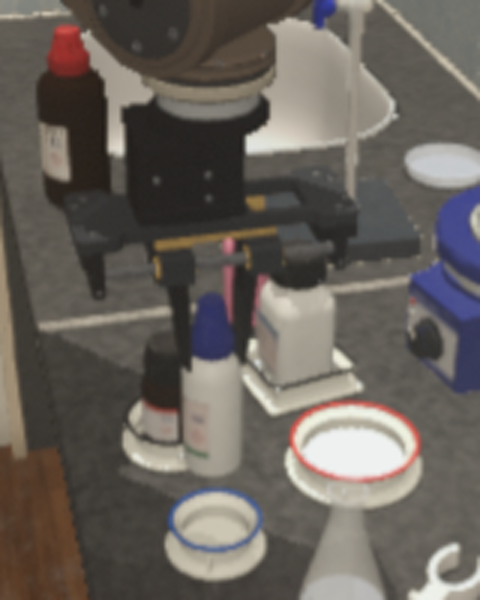

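Emit:
apply_moves:
  series:
    - [1, [2, 0, 0.1], 0]
    - [1, [4, 0, 0.1], 0]
    - [1, [5, 0, 0.1], 0]
    - [1, [5.5, 0, 0.1], 0]
    - [1, [5.9, 0, 0.1], 0]
    - [1, [6.2, 0, 0.1], 0]
    - [1, [6.5, 0, 0.1], 0]
    - [1, [6.7, 0, 0.1], 0]
    - [1, [6.9, 0, 0.1], 0]
    - [1, [7.0, 0, 0.1], 0]
    - [1, [7.1, 0, 0.1], 0]
    - [1, [7.1, 0, 0.1], 0]

```text
t: 24.25
eef_pos: [456.3, -406.0, 286.3]
tcp_rot: [1.127, 1.571, -0.443]
ft_force: [0.2, -0.1, 1.1]
opening: 0.342
```

Emit:
apply_moves:
  series:
    - [1, [0.05, 0, 0], 0]
    - [1, [0.1, 0, 0], 0]
    - [1, [0.15, 0, 0], 0]
    - [1, [0.15, 0, 0], 0]

```text
t: 24.75
eef_pos: [456.2, -406.1, 286.3]
tcp_rot: [0.645, 1.569, -0.925]
ft_force: [-4.0, 2.3, 15.1]
opening: 0.342
```

Emit:
apply_moves:
  series:
    - [1, [-0.1, 0, 0], 0]
    - [-1, [-0.1, 0, 0], 0]
    - [-1, [-0.1, 0, 0], 0]
    - [-1, [-0.1, 0, 0], 0]
    - [-1, [-0.1, 0, 0], 0]
    - [-1, [-0.1, 0, 0], 0]
    - [-1, [-0.1, 0, 0], 0]
    - [-1, [-0.1, 0, 0], 0]
    - [-1, [-2, 0, 0], 0]
    - [-1, [-6, 0, 0], 0]
    - [-1, [-11, 0, 0], 0]
    - [-1, [-15, 0, -3], 0]
    - [-1, [-15, 0, -9], -0.17]
    - [-1, [-15, 0, -15], -0.35]
    - [-1, [-15, 0, -21], -0.52]
    - [-1, [-15, 0, -27], -0.7]
    - [-1, [-15, 0, -33], -0.87]
    - [-1, [-15, -0.5, -39], -1.05]
    - [-1, [-15, -1, -45], -1.22]
    - [-1, [-15, -1.8, -45], -1.4]

```text
t: 27.25
eef_pos: [437.2, 47.3, 434.8]
tcp_rot: [1.154, 1.57, 0.996]
ft_force: [0.2, -0.4, -0.8]
opening: 0.999
```

```bash
python3 -c "
from h import *
go(437.5,202,265,90)
c=cams.read_camera('side'); crop(c['image'],240,400,100,300,3,'g2.png')"
```

```text
t 27.25 grasp [437.2  47.4 263.8] cur phi 80.9 shift [-0.11 15.28 -2.41] turn rad -0.159 q [-0.04  0.19  1.95  0.    1.01 -1.46] F [ 0.2 -0.4 -0.8] open 0.999 tilt [ 0.  0. -1.]
```

View pics/g2.png

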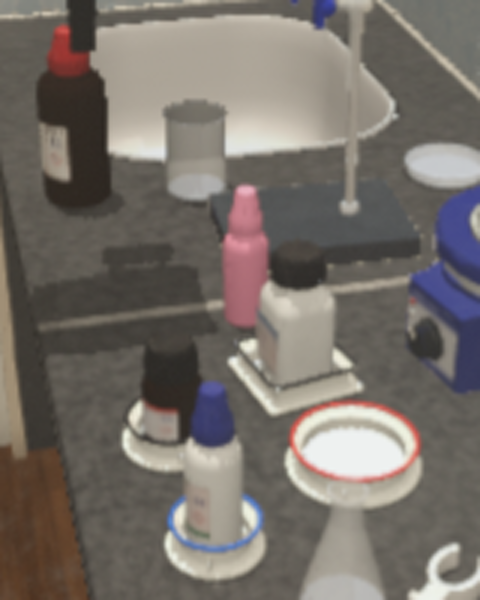

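Blue stands upright and seated in its stand. Now the red bottle.

Emit:
apply_moves:
  series:
    - [-1, [0, 5, -0.8], -0.16]
    - [-1, [0, 10, -1.6], -0.16]
    - [-1, [0, 15.3, -2.4], -0.16]
    - [-1, [0, 15.3, -2.4], -0.16]
    - [-1, [0, 15.3, -2.4], -0.16]

```text
t: 27.92
eef_pos: [440.1, 198.3, 434.6]
tcp_rot: [-2.417, 1.57, -2.429]
ft_force: [-0.3, 0.8, -0.1]
opening: 1.0
```

```bash
python3 -c "
from h import *
go(437.7,202,160,90)"
```

```text
t 27.925 grasp [440.1 198.3 263.6] cur phi 89.4 shift [10.36  0.37 -0.24] turn rad -0.011 q [ 0.29  0.25  1.86 -0.    1.03 -1.27] F [-0.3  0.8 -0.1] open 1.0 tilt [-0. -0. -1.]
```

Emit:
apply_moves:
  series:
    - [-1, [4, 0, 0], 0]
    - [-1, [4, 0, 0], 0]
    - [-1, [4, 0, 0], 0]

```text
t: 28.3
eef_pos: [440.5, 198.1, 395.7]
tcp_rot: [0.31, 1.57, 0.299]
ft_force: [-0.3, -0.4, 0.1]
opening: 0.998
```

```bash
python3 -c "
from h import *
go(437.7,202,161,90)"
```

```text
t 28.3 grasp [440.6 198.1 224.7] cur phi 89.3 shift [ 6.37  0.39 -0.29] turn rad -0.012 q [ 0.29  0.3   1.91  0.    0.93 -1.27] F [-0.3 -0.4  0.1] open 0.998 tilt [ 0.001  0.    -1.   ]
```

Emit:
apply_moves:
  series:
    - [-1, [0, 0.4, -0.3], 0]
    - [-1, [3, 0.4, -0.3], 0]
    - [-1, [5.5, 0.4, -0.3], 0]
    - [-1, [6.4, 0.4, -0.3], 0]
    - [-1, [6.4, 0.4, -0.3], 0]
    - [1, [6.4, 0.4, -0.3], 0]
    - [1, [6.4, 0.4, -0.3], 0]
    - [1, [6.4, 0.4, -0.3], 0]
    - [1, [6.4, 0.4, -0.3], 0]
    - [1, [6.4, 0.4, -0.3], 0]
    - [1, [6.4, 0.4, -0.3], 0]
    - [1, [6.4, 0.4, -0.3], 0]
    - [1, [6.4, 0.4, -0.3], 0]
    - [1, [5.9, 0.4, -0.3], 0]
    - [1, [3, 0.4, -0.3], 0]
    - [1, [-1, 0.4, -0.3], 0]
    - [1, [-5, 0.4, -0.3], 0]
    - [1, [-8.6, 0.4, -0.3], 0]
    - [1, [-8.6, 0.4, -0.3], 0]

```text
t: 30.68
eef_pos: [436.8, 202.7, 482.5]
tcp_rot: [0.217, 1.568, 0.207]
ft_force: [-0.8, -0.7, -4.1]
opening: 0.641
```

```bash
python3 -c "
from h import *
go(585.5,-339,311,90)"
```

```text
t 30.675 grasp [437.3 202.8 311.5] cur phi 89.4 shift [  0.06 -54.02  15.4 ] turn rad -0.01 q [ 0.3   0.2   1.79 -0.    1.15 -1.26] F [-0.8 -0.7 -4.1] open 0.641 tilt [ 0.003  0.001 -1.   ]
```

```bash
python3 -c "
from h import *
go(437.3,202.5,161,90)
c=cams.read_camera('side'); crop(c['image'],200,320,20,190,3.5,'i.png')"
```

```text
t 30.675 grasp [437.3 202.8 311.5] cur phi 89.4 shift [15.05 -0.03  0.  ] turn rad -0.01 q [ 0.3   0.2   1.79 -0.    1.15 -1.26] F [-0.8 -0.7 -4.1] open 0.641 tilt [ 0.003  0.001 -1.   ]
```

View pics/i.png

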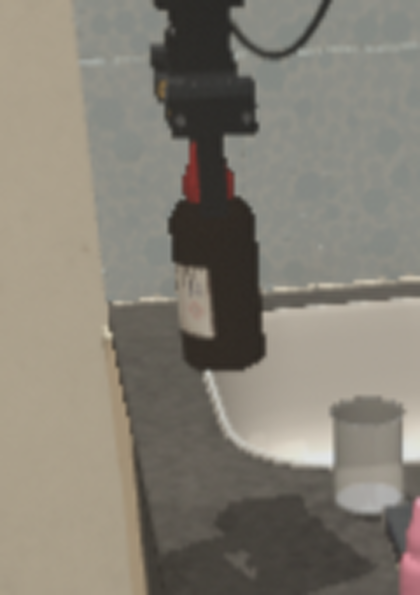

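The red bottle is held by the shoulder (opening 61 mm, not 49) and slightly tilted. I'll set it back down and regrip higher.

Emit:
apply_moves:
  series:
    - [1, [3, 0, 0], 0]
    - [1, [7, 0, 0], 0]
    - [1, [10, 0, 0], 0]
    - [1, [12, 0, 0], 0]
    - [1, [13, 0, 0], 0]
    - [1, [13.5, 0, 0], 0]
    - [1, [14, 0, 0], 0]
    - [1, [14.4, 0, 0], 0]
    - [1, [14.7, 0, 0], 0]
    - [1, [14.8, 0, 0], 0]
    - [1, [14.9, 0, 0], 0]
    - [1, [14.9, 0, 0], 0]

```text
t: 32.22
eef_pos: [437.1, 202.9, 331.8]
tcp_rot: [0.596, 1.571, 0.586]
ft_force: [-0.3, -0.5, -3.7]
opening: 0.64
```

Emit:
apply_moves:
  series:
    - [1, [0.1, 0, 0], 0]
    - [1, [0.2, 0, 0], 0]
    - [1, [0.2, 0, 0], 0]

```text
t: 32.6
eef_pos: [437.8, 203.0, 330.9]
tcp_rot: [0.223, 1.567, 0.214]
ft_force: [2.2, -1.6, 9.0]
opening: 0.642
```

Emit:
apply_moves:
  series:
    - [-1, [0, 0, 0], 0]
    - [-1, [0, 0, 0], 0]
    - [-1, [0, 0, 0], 0]
    - [-1, [0, 0, 0], 0]
    - [-1, [0, 0, 0], 0]
    - [-1, [0, 0, 0], 0]
    - [-1, [-0.6, 0, 0], 0]
    - [-1, [-1.3, 0, 0], 0]
    - [-1, [-1.3, 0, 0], 0]
    - [1, [-1.3, 0, 0], 0]
    - [1, [-1.3, 0, 0], 0]
    - [1, [-1.3, 0, 0], 0]
    - [1, [-1.3, 0, 0], 0]
    - [1, [-1.3, 0, 0], 0]
    - [1, [-1.3, 0, 0], 0]
    - [1, [-1.3, 0, 0], 0]
    - [1, [-1.3, 0, 0], 0]
    - [1, [-1.3, 0, 0], 0]

```text
t: 34.85
eef_pos: [437.1, 202.9, 342.7]
tcp_rot: [1.039, 1.571, 1.029]
ft_force: [-0.1, 1.1, -1.1]
opening: 0.507
```

Emit:
apply_moves:
  series:
    - [1, [-0.5, 0, 0], 0]
    - [1, [-3, 0, 0], 0]
    - [1, [-6, 0, 0], 0]
    - [1, [-10, 0, 0], 0]
    - [1, [-13, 0, 0], 0]
    - [1, [-15, 0, 0], 0]
    - [1, [-15, 0, 0], 0]

```text
t: 35.72
eef_pos: [436.8, 202.8, 493.8]
tcp_rot: [0.31, 1.568, 0.301]
ft_force: [0.3, -1.0, -4.5]
opening: 0.509
```

```bash
python3 -c "
from h import *
go(585.5,-339,322,90)
c=cams.read_camera('side'); crop(c['image'],200,320,20,190,3.5,'j.png')"
```

```text
t 35.725 grasp [437.2 202.9 322.8] cur phi 89.4 shift [  0.07 -54.03  15.4 ] turn rad -0.01 q [ 0.3   0.19  1.77  0.    1.18 -1.26] F [ 0.3 -1.  -4.5] open 0.509 tilt [ 0.002  0.001 -1.   ]
```

View pics/j.png

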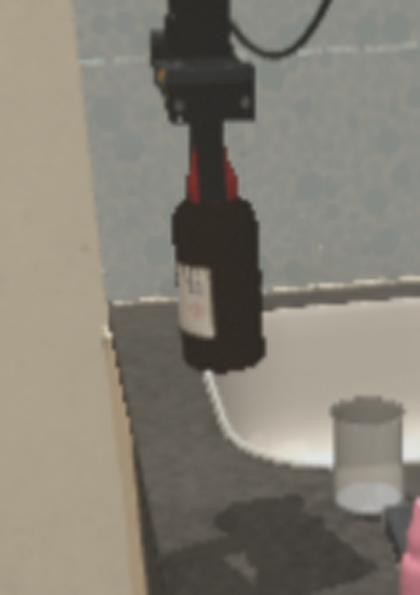

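Opening 48 mm, so it's now on the collar. I'll carry it to the large stand.

Emit:
apply_moves:
  series:
    - [1, [0, -3, 0], 0]
    - [1, [0, -8, 0], 0]
    - [1, [0, -13, 0], 0]
    - [1, [0, -18, 0], 0]
    - [1, [0, -23, 1], 0]
    - [1, [0, -28, 2], 0]
    - [1, [0, -33, 4], 0]
    - [1, [0, -38, 6], 0]
    - [1, [0, -43, 9], 0]
    - [1, [0, -47, 11.5], 0]
    - [1, [0, -51, 14], 0]
    - [1, [0, -54, 15.4], 0]
    - [1, [0, -54, 15.4], 0]
    - [1, [0, -54, 15.4], 0]
    - [1, [3, -54, 15.4], 0]
    - [1, [7, -54, 15.4], 0]
    - [1, [9, -54, 15.4], 0]
    - [1, [9, -54, 15.4], 0]
    - [1, [9, -54, 15.4], 0]

```text
t: 38.15
eef_pos: [585.8, -338.2, 404.0]
tcp_rot: [-0.553, 1.569, -0.562]
ft_force: [0.7, 0.6, -3.1]
opening: 0.506
```

```bash
python3 -c "
from h import *
go(585.5,-339,180,90)
c=cams.read_camera('side'); crop(c['image'],240,440,60,300,2.5,'k.png')"
```

```text
t 38.15 grasp [ 586.1 -338.3  233. ] cur phi 89.5 shift [ 5.3  -0.08 -0.04] turn rad -0.009 q [-0.62  0.57  1.42  0.    1.15 -2.18] F [ 0.7  0.6 -3.1] open 0.506 tilt [ 0.001 -0.001 -1.   ]
```

View pics/k.png

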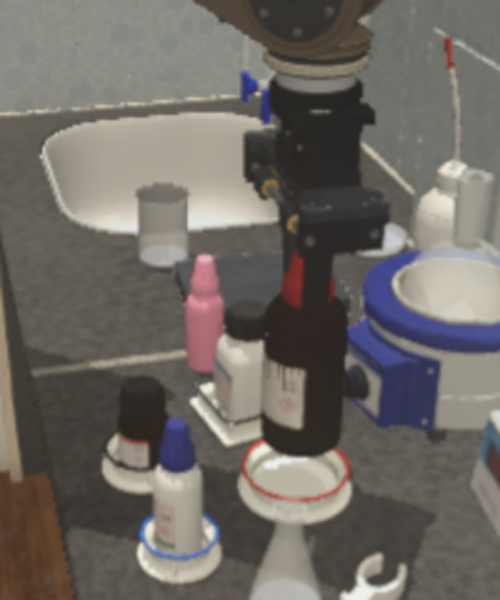

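Emit:
apply_moves:
  series:
    - [1, [1.5, -0.1, 0], 0]
    - [1, [2.5, -0.1, 0], 0]
    - [1, [3.2, -0.1, 0], 0]
    - [1, [3.7, -0.1, 0], 0]
    - [1, [4.1, -0.1, 0], 0]
    - [1, [4.4, -0.1, 0], 0]
    - [1, [4.7, -0.1, 0], 0]
    - [1, [4.9, -0.1, 0], 0]
    - [1, [5.0, -0.1, 0], 0]
    - [1, [5.1, -0.1, 0], 0]
    - [1, [5.1, -0.1, 0], 0]

```text
t: 39.58
eef_pos: [585.8, -339.6, 351.7]
tcp_rot: [0.816, 1.571, 0.806]
ft_force: [0.7, -0.1, -2.9]
opening: 0.509
```

Emit:
apply_moves:
  series:
    - [1, [0.05, 0, 0], 0]
    - [1, [0.1, 0, 0], 0]
    - [1, [0.15, 0, 0], 0]
    - [1, [0.15, 0, 0], 0]

```text
t: 40.08
eef_pos: [585.8, -339.5, 350.8]
tcp_rot: [-0.367, 1.57, -0.376]
ft_force: [0.3, 0.8, 3.5]
opening: 0.512
```

Emit:
apply_moves:
  series:
    - [-1, [0.05, 0, 0], 0]
    - [-1, [0.05, 0, 0], 0]
    - [-1, [0.05, 0, 0], 0]
    - [-1, [0.05, 0, 0], 0]
    - [-1, [0.05, 0, 0], 0]
    - [-1, [0.05, 0, 0], 0]
    - [-1, [0.05, 0, 0], 0]
    - [-1, [0.05, 0, 0], 0]
    - [-1, [-2, 0, 0], 0]
    - [-1, [-6, 0, 0], 0]
    - [-1, [-12, 0, 0], 0]
    - [-1, [-12, 5, -4], 0]
    - [-1, [-12, 11, -7], 0]
    - [-1, [-12, 17, -10], 0]
    - [-1, [-12, 23, -12], 0]
    - [-1, [-12, 29, -14], 0]
    - [-1, [-12, 35, -14], 0]
    - [-1, [-12, 41, -14], 0]
    - [-1, [-12, 41, -14], 0]
    - [-1, [-12, 41, -14], 0]

```text
t: 42.58
eef_pos: [449.8, 71.9, 470.3]
tcp_rot: [-0.491, 1.571, -0.499]
ft_force: [-0.1, 0.0, 0.3]
opening: 1.002
```

```bash
python3 - <<'E'
from h import *
c=cams.read_camera('top'); s=cams.read_camera('side'); im=s['image'].copy()
for cc in (c,s):
  for p in [(585.5,-339,202),(456,-405.5,143),(450.5,-271,100),(573.5,-207.6,131)]:
    cv2.drawMarker(cc['image'],tuple(int(v) for v in proj(cc,p)[0].round()),(0,255,0),0,3)
a=cv2.resize(c['image'][160:280,310:470],None,fx=3.2,fy=3.2); b=cv2.resize(s['image'][110:300,250:400],None,fx=2.02,fy=2.02)
H=max(a.shape[0],b.shape[0]); f=lambda q:cv2.copyMakeBorder(q,0,H-q.shape[0],0,0,0)
cv2.imwrite('pics/l.png',np.hstack([f(a),f(b)])[:,:,::-1][:, :800]); print(monitor.state()['eef_pos'],monitor.state()['t'])
E
```

```text
[449.94061622  70.72089159 470.20946907] 42.675
```

View pics/l.png

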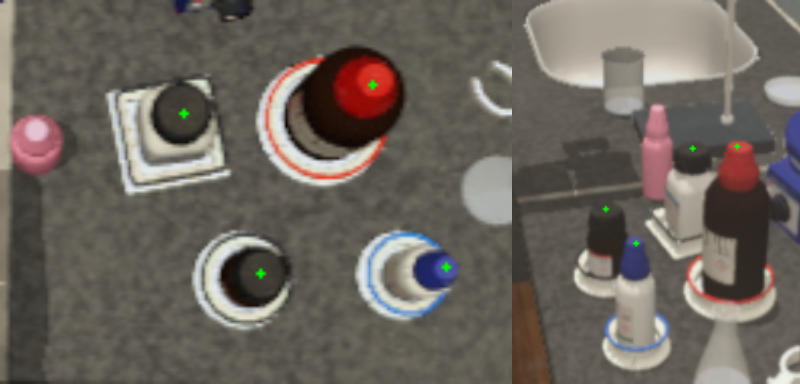

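All four caps sit at the predicted seated positions in both views, with the arm clear. I'm handing in the job.

```bash
python3 -c "
from cell import job; print(job.job_done())"
```

```text
the job is handed in; nothing more can be done
None
```

All four bottles (amber, square, blue-capped and red-capped) are in their matching stands, and I handed the job in at about 43 s.

**Placing:** Each bottle was lowered in small steps until the wrist sensor showed light contact with the stand floor. The highest reading at those checks was about 16 N. I then released the bottle and backed straight up.

**Last checks:** In both camera views, each cap top lies on the point predicted for a seated, upright bottle, within what can be read from the pictures (a few mm). The arm was clear of everything. The beaker and the pink bottle look untouched in the pictures, but I did not re-measure where they stand.

**What went wrong:** My first grip on the red-capped bottle caught the shoulder below the cap (opening 61 mm instead of 49 mm). I set it back down, regripped it higher on the collar (48 mm) and then placed it.

**Not measured:** I have no direct reading of how deep each bottle sits. That rests on the contact heights, which matched the stand floor to about 1 mm or better, and on the pictures.

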